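# Shade the colony imager and take the picture

## Robot

A 6-joint arm with a two-finger parallel gripper is mounted at the origin on a cart in front of the work surface, level with it; the furniture and walls round the work are solid. World frame = base frame: x ahead of the robot, y to its left, z up, the work surface at z = 0. Lengths are in mm, angles in rad, forces in N, time in s.
With the tool pointing down it reaches from about 300 to 775 mm from the base axis. Payload 14.6 kg.
Tool frame: the origin (TCP) lies at the very end of the fingers, on their centre line; the grasp point (between the pads) lies 19 mm behind it (grip_point_offset is the distance from the TCP to the grasp point, in mm); z points along the fingers, y is the line along which they close (so a half turn about z gives the same grasp; the last joint's range is limited). The gripper opens to 94 mm and grips with 3 to 60 N. Pads are 16 mm wide; open, the fingers measure 119 mm over their backs; the gripper's body (75 mm by 177 mm) begins 78 mm behind the grasp point.
Start: joints at [-1.32, 0.3, 1.521, -0, 1.321, -0.067], TCP at [171.855, -522.451, 205.446] pointing down, gripper open.
Joint ranges: [-3.03, 3.03], [-0.79, 2.21], [0.23, 2.52], [-1.04, 4.18], [0, 3.07], [-2.55, 2.55]. Speed limits (rad/s): [2.22, 2.22, 2.57, 3.14, 3.14, 3.14].

## Interface

Orientations are given as [roll, pitch, yaw] about the fixed x, y, z axes, in that order (R = Rz(yaw) Ry(pitch) Rx(roll)).
In Python, from cell import read_state, camera, camera_info, sign_off, grip_point_offset gives the robot as it stands.
- The arm moves only by the shell command python3 -m handwheel 'ROWS' [FORCE]. ROWS is text: rows parted by semicolons, each of 5 numbers parted by spaces: the shift along the world's x, y, z in units of 40 mm (1.0 is 40 mm), then the turn about the world's z in units of 5 degrees (1.0 is 5 degrees), then the closure, from 0 (fully open) to 1 (shut). In form: dx dy dz yaw gripper; .... A call has 1 to 12 rows; each row shifts and turns the commanded pose from where the row before left it; what a row does not reach is not made up. A row lasts 1/12 s, in which the tool goes at most 41.7 mm and 7.16 degrees, less where a joint would pass 70% of its speed; a pose out of reach is approached as far as the arm can. A call is refused whole if a number of a shift passes 1 or a number of a turn 1, either way. A call with a gripper value outside its range is refused whole. The fingers move at their own pace and stop on an object; FORCE is the grip in N (left out, the last holds). Time passes only in rows, so rows that do not move let the fingers close. It gives the time, the measured TCP pose, the force, the opening and the grip force at its end, in the units of the state.
- read_state(): the state, without advancing time (a new reading comes with each control period).
- camera(name): name is "scene" or "top" or "wrist"; returns (picture, depth): 420x560x3 uint8, red, green, blue; 420x560 float32, mm along the optical axis (not along the pixel's ray), 0 where there is no reading.
- camera_info(name): a dict with "intrinsics" (3x3 intrinsics, pixels), "world_from_camera" (4x4, takes a point from camera to world coordinates). Camera axes: x right, y down, z forward; pixel columns grow to the right and rows downward; lengths in mm; the calibration is good to about 2 mm. A picture is of the moment at which its call begins: read the wrist's pose just before it. camera_info takes no time and is no camera call; for the wrist camera it gives the pose at the moment of the call.
- sign_off(): hands the job in; it is judged then, once.
The state is a dict: "clock": time; "joints": joint angles; "qd": joint speeds; "effort": joint torques, N m; "eef_pos": TCP position; "eef_rot": TCP orientation; "wrist_force": force on the tool from outside, world axes, zero at the start; "moment": the same for the moment, N m; "finger_gap": finger opening in mm; "finger_force": force on a finger pad.
Only numpy, scipy, OpenCV 4.12 (cv2) and the standard library are available. Lean on these libraries where they do the work, as an engineer would, in place of code of your own. Each camera call takes 0.05 s, during which the arm holds its last target. There are 200 camera calls.

## Task

Photograph the culture dish that lies in the colony imager: pick up the blue shade cover by its handle and lower it onto the imager's tray so that all four corner pins drop into the sockets and it sits fully down, then let go of it. Then press the red two-stage release button to its halfway stop, hold it there for a good second while the camera focuses, press it fully down to take the picture, and let it come up again. Take no picture before the cover is on, and leave the other things on the bench where they are.

Things in the scene. Friction and masses are not known exactly. Their poses are not given: they have to be found in the camera images.
- cover_grip (a point): Centre of the black bar handle of the loose square blue shade cover (138 x 138 mm, 26 mm tall without handle and pins, hollow below, about 260 g). Bar: 14 mm wide (cover's x), 80 mm long (cover's y), 20 mm tall, on two posts; this point is 24 mm above the cover's flat top. z up. At the start the cover stands on its pins on the bench, this point 62 mm above the bench.
- cover_base (a point): Centre of the shade cover's lower rim, 50 mm straight below cover_grip, with the same axes. Four steel pins stand 12 mm down from the rim at (+-56, +-56) mm; they taper from 11 mm diameter to 5 mm at the tip. All four pins are alike, so the cover fits the tray in any of the four quarter turns.
- tray_seat (a point): Centre of the imager's square sample tray, level with the tops of its four corner posts, 86 mm above the bench; cover_base coincides with it when the cover is fully seated. The posts have sockets of 15 mm diameter, 13 mm deep, at (+-56, +-56) mm in this point's x and y. The imager's culture dish (94 mm) lies between them, below this level.
- button_top (a point): Centre of the top of the red button cap (36 mm diameter), pressed straight down; at rest 104 mm above the bench, 118 mm to the right (-y) of tray_seat. It moves with the cap. The cap sinks 8 mm on a light spring (1.5 to 4 N) to the halfway stop at an aluminium sleeve; nothing more moves until about 10 N, then both sink 5 mm more (10 to 14 N) to the hard stop. Springs back when let go.
- focus_stage (a joint): Travel of the cap on the sleeve in m: 0 at rest, 0.008 at the halfway stop; stays 0.008 while pressed further.
- shoot_stage (a joint): Travel of the sleeve in m: 0 at rest and at the halfway stop, 0.005 with the button fully down.
- timer: Bystander, loose: white bench timer, 62 x 66 x 20 mm, between the two work places. Origin at the centre of its underside.
- tip_box: Bystander, loose: dark blue pipette tip box with clear lid, 92 x 123 x 78 mm, behind the timer. Origin at the centre of its underside.
- plate_a: Bystander, loose: clear 96-well plate, 86 x 128 x 14 mm, near the front edge on the right. Origin at the centre of its underside.
- film_box: Bystander, loose: blue and white carton, 52 x 125 x 52 mm, on the right. Origin at the centre of its underside.
- other_dish: Bystander, loose: closed 94 mm dish, 14 mm tall, right of the tip box. Origin at the centre of its underside.
- imager: Colony imager: fixed white box, deck 70 mm high, with a black tray and control panel on top. Origin on the bench straight below tray_seat, x to its rear; it reaches 85 mm in front of and behind the origin, 85 mm to its left (+y) and 150 mm to its right (-y), where the control panel is. It stands on the left or the right, turned a little, differently each time; the cover stands on the other side.
- hung_pipettes: Obstacle, fixed: pipettes hanging from the shelf over the rear of the bench at x > 0.54, y from -0.30 to 0.27, lowest ends 0.32 m above the bench (origin near x = 0.60): keep wrist and arm in front of them. On the front of the bench stands another obstacle, a pipette on a stand: x 0.27 to 0.40, y -0.14 to 0.08, top at 0.36 m (above 0.19 m it ends at x = 0.36). Pass things behind it or above it.
- cover: The shade cover itself; its origin and axes are those of cover_base.

How it is judged:
By the outcome, as a careful person would: the job done as asked, in the order asked, and still so for the second after the job is handed in, with the robot touching nothing.
It also fails if it takes over 58 s, if anything falls off the work surface, if the arm or the gripper's body presses on something with over 40 N, if the wrist force passes 120 N, or if a joint passes its speed limit or range.

## Working session

There is one attempt and no reset: what is moved stays moved. The work goes in short steps, Python scripts to look and compute and a shell command to move; the robot and the scene stay as the last step left them, time stands still between calls to the robot, and variables do not carry over. Pictures are saved under pics/ and viewed, at most 10 in all, crops included, and the job is handed in when it is done.

```bash
mkdir -p pics; ls; python3 - <<'E'
from cell import *
import cv2,numpy as np
for n in ("scene","top"):
    p,d=camera(n); cv2.imwrite(f"pics/{n}0.png",p[:,:,::-1]); np.savez(f"{n}0.npz",p=p,d=d)
    print(n,{k:np.round(v,3).tolist() for k,v in camera_info(n).items()})
s=read_state();print(s['clock'],s['eef_pos'],s['eef_rot'],s['finger_gap'],grip_point_offset)
E
```

```text
pics
scene {'intrinsics': [[407.407, 0.0, 281.053], [0.0, 407.407, 210.328], [0.0, 0.0, 1.0]], 'world_from_camera': [[-0.712, -0.376, 0.593, -284.403], [-0.702, 0.376, -0.605, 693.246], [0.005, -0.847, -0.532, 878.101], [0.0, 0.0, 0.0, 1.0]]}
top {'intrinsics': [[405.036, 0.0, 289.766], [0.0, 405.036, 208.101], [0.0, 0.0, 1.0]], 'world_from_camera': [[0.006, -0.997, 0.073, 385.482], [-1.0, -0.005, 0.011, -96.157], [-0.011, -0.073, -0.997, 1680.489], [0.0, 0.0, 0.0, 1.0]]}
0.1 [ 171.83621655 -522.23563171  204.97482868] [-3.14062155e+00 -1.00309607e-04  3.17831853e-01] 93.81943872465267 18.8
```

View pics/top0.png

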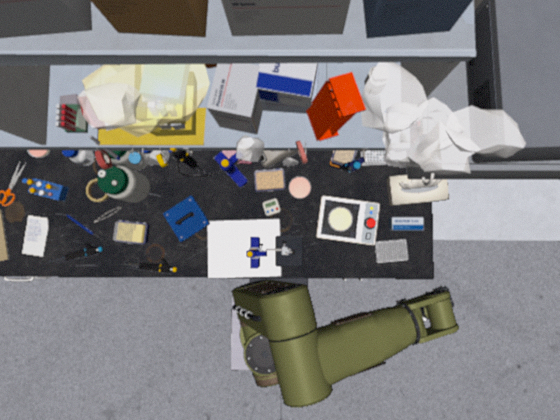

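View pics/scene0.png

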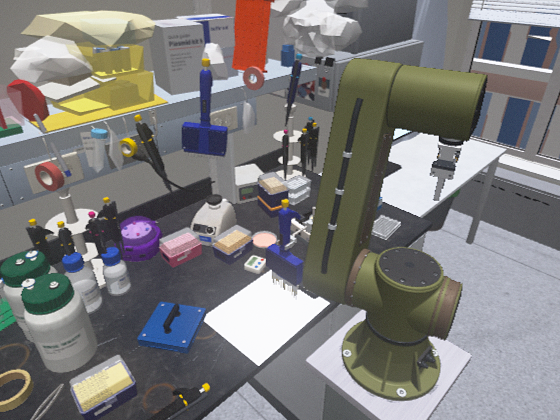

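The top view shows the blue cover at about (187,218), the imager tray at (341,219) and the red button at (370,223). The stand pipette is in between, at (260,250).

```bash
cat > h.py <<'E'
from cell import *
import cv2,numpy as np
def cast(info,uv,z):
    K,T=info["intrinsics"],info["world_from_camera"]; K=np.array(K);T=np.array(T)
    uv=np.atleast_2d(uv); r=np.c_[uv,np.ones(len(uv))]@np.linalg.inv(K).T@T[:3,:3].T
    return T[:3,3]+r*((z-T[2,3])/r[:,2])[:,None]
def blobs(mask,amin=30):
    c,_=cv2.findContours(mask.astype(np.uint8),cv2.RETR_EXTERNAL,cv2.CHAIN_APPROX_NONE)
    return sorted([x for x in c if cv2.contourArea(x)>amin],key=cv2.contourArea,reverse=True)
def rect(info,c,z):
    w=cast(info,c[:,0,:].astype(float),z)[:,:2].astype(np.float32)
    return cv2.minAreaRect(w)
E
python3 - <<'E'
from h import *
f=np.load("top0.npz");p=f['p'];i=camera_info("top")
h=cv2.cvtColor(p,cv2.COLOR_RGB2HSV);H,S,V=cv2.split(h)
def show(n,m,roi,z,a=20):
    k=np.zeros_like(m);x0,x1,y0,y1=roi;k[y0:y1,x0:x1]=m[y0:y1,x0:x1]
    for c in blobs(k,a)[:2]: print(n,cv2.minAreaRect(c)[0],rect(i,c,z),cv2.contourArea(c))
show("cover",(H>100)&(H<125)&(S>120),(155,215,185,250),38)
show("white box",(V>150)&(S<60),(310,390,185,255),70)
show("dish",(S>20)&(V>150)&(H<40),(325,360,200,240),80)
show("traydark",(V<90),(316,364,195,245),86)
show("red",((H<8)|(H>172))&(S>150),(360,382,195,240),104,8)
E
python3 - <<'E'
import cv2
p=cv2.imread('pics/top0.png');cv2.imwrite('pics/crop0.png',cv2.resize(p[180:260,150:400],None,fx=3.2,fy=3.2,interpolation=cv2.INTER_CUBIC))
E
```

```text
cover (185.8461456298828, 218.26922607421875) ((461.4895935058594, 344.84295654296875), (144.7788848876953, 145.27719116210938), 34.37441635131836) 1163.5
white box (355.0436706542969, 225.17251586914062) ((436.8690490722656, -336.91082763671875), (295.17742919921875, 203.3544921875), 82.47539520263672) 2597.0
dish (340.2500305175781, 218.75003051757812) ((460.8643798828125, -278.01287841796875), (83.42316436767578, 86.93558502197266), 45.10531234741211) 360.0
traydark (339.9694519042969, 218.72927856445312) ((460.708984375, -276.0580749511719), (129.44522094726562, 127.99214172363281), 82.48053741455078) 1007.5
traydark (338.0, 241.0) ((373.18463134765625, -268.1173095703125), (23.451982498168945, 172.14163208007812), 0.3549104332923889) 114.0
red (370.5, 222.5) ((445.7276611328125, -392.6045837402344), (27.1395206451416, 35.01712417602539), 89.5539321899414) 50.5
```

View pics/crop0.png

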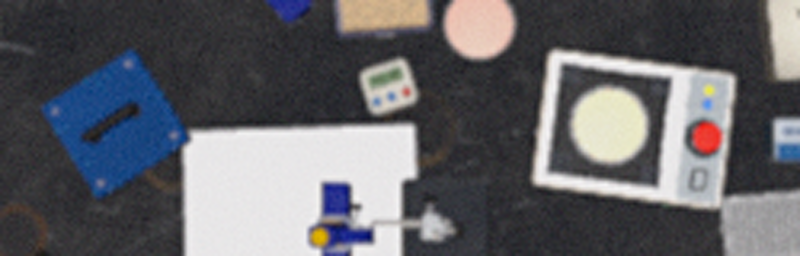

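```bash
python3 -m handwheel '.6 .5 .1 -.43 0;.6 .5 .1 -.43 0;.6 .5 .1 -.43 0;.6 .5 .1 -.43 0;.6 .5 .1 -.43 0;.6 .5 .1 -.43 0;.6 .5 .1 -.43 0;.6 .5 .1 -.43 0;.6 .5 .1 -.43 0;.6 .5 .1 -.43 0;.6 .5 .1 -.43 0;.6 .5 .1 -.43 0'; python3 -m handwheel '0 0 0 0 0;0 0 0 0 0;0 0 0 0 0'
python3 - <<'E'
from h import *
i=camera_info("wrist");p,d=camera("wrist");np.savez("w1.npz",p=p,d=d,K=i["intrinsics"],T=i["world_from_camera"]);cv2.imwrite("pics/w1.png",p[:,:,::-1])
print(np.round(i["intrinsics"],2).tolist(),np.round(i["world_from_camera"],3).tolist())
E
```

```text
clock: 1.1
eef_pos: [460.8, -281.2, 253.4]
eef_rot: [-3.141, 0.0, -0.134]
wrist_force: [0.4, -0.3, -0.9]
finger_gap: 93.8
finger_force: 0.0
clock: 1.35
eef_pos: [459.5, -282.6, 253.0]
eef_rot: [-3.141, 0.001, -0.132]
wrist_force: [-1.0, 0.2, -0.4]
finger_gap: 94.3
finger_force: 0.0
[[330.81, 0.0, 280.16], [0.0, 330.81, 209.76], [0.0, 0.0, 1.0]] [[-0.131, -0.963, -0.235, 529.072], [-0.991, 0.127, 0.031, -291.046], [-0.0, 0.237, -0.971, 433.249], [0.0, 0.0, 0.0, 1.0]]
```

View pics/w1.png

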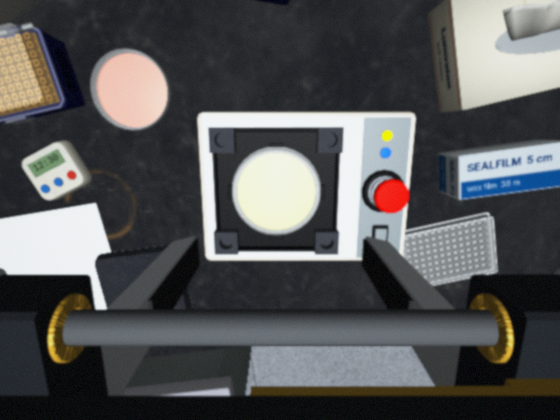

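The wrist view shows the four post sockets near (223,139), (331,139), (226,241), (326,241) and the red cap at (391,195).

```bash
python3 - <<'E'
from h import *
f=np.load("w1.npz");p=f['p'];i=dict(intrinsics=f['K'],world_from_camera=f['T'])
H,S,V=cv2.split(cv2.cvtColor(p,cv2.COLOR_RGB2HSV))
g=cv2.cvtColor(p,cv2.COLOR_RGB2GRAY)
pts=[]
for u,v in [(223,139),(331,139),(226,241),(326,241)]:
    r=g[v-13:v+14,u-13:u+14]; 
    b=cv2.resize(r,None,fx=4,fy=4,interpolation=cv2.INTER_CUBIC)
    c=cv2.HoughCircles(b,cv2.HOUGH_GRADIENT,1,40,param1=60,param2=8,minRadius=14,maxRadius=32)
    pts.append(None if c is None else [u-13+(c[0,0,0]+.5)/4-.5,v-13+(c[0,0,1]+.5)/4-.5]); print(pts[-1],None if c is None else c[0,0,2]/4, f['d'][v,u])
    # post outline: brightness blob
w=cast(i,pts,86)[:,:2];print(w.round(1),w.mean(0))
for a,b in ((0,1),(2,3),(0,2),(1,3)):
    e=w[b]-w[a];print(np.hypot(*e),np.degrees(np.arctan2(e[1],e[0])))
m=((H<8)|(H>172))&(S>150);m[:,:360]=0;m[:,415:]=0
c=blobs(m)[0];print("red",rect(i,c,104),f['d'][195,391])
def cover():pass
E
```

```text
None None 353.66138
[np.float32(335.0), np.float32(135.0)] 7.85 351.41095
[np.float32(225.25), np.float32(242.5)] 6.35 380.48495
[np.float32(330.5), np.float32(233.25)] 7.85 379.3381Traceback (most recent call last):
  File "<stdin>", line 12, in <module>
  File "h.py", line 5, in cast
    uv=np.atleast_2d(uv); r=np.c_[uv,np.ones(len(uv))]@np.linalg.inv(K).T@T[:3,:3].T
    ary = asanyarray(ary)
ValueError: setting an array element with a sequence. The requested array has an inhomogeneous shape after 1 dimensions. The detected shape was (4,) + inhomogeneous part.
```

```bash
python3 - <<'E'
from h import *
g=cv2.cvtColor(np.load("w1.npz")['p'],cv2.COLOR_RGB2GRAY)
np.set_printoptions(linewidth=200)
for u,v in [(223,139),(326,241)]: print(g[v-14:v+15:2,u-14:u+15:2])
c=cv2.resize(g[115:260,200:345],None,fx=4,fy=4,interpolation=cv2.INTER_CUBIC);cv2.imwrite("pics/c1.png",np.clip(c.astype(float)*3,0,255).astype(np.uint8))
E
```

```text
[[242 241 241 241 241 241 241 240 240 240 240 241 241 242 242]
 [188 180 178 178 179 176 178 175 172 175 173 173 172 177 179]
 [112  79  79  79  80  82  80  81  82  75  78  74  61  44  48]
 [113  76  75  76  75  75  75  74  76  74  75  77  61  35  37]
 [117  74  71  72  62  62  73  73  74  75  76  75  58  42  53]
 [124  72  72  56  54  72  76  74  76  74  70  74  57  39  52]
 [132  73  70  44  60  70  73  73  75  71  72  71  59  42  54]
 [136  72  65  44  64  76  74  77  73  73  72  72  57  40  50]
 [146  74  71  41  62  73  72  75  71  73  75  75  61  41  52]
 [149  78  71  53  48  68  73  71  74  74  74  76  60  37  48]
 [158  81  74  66  51  51  67  67  71  72  74  74  64  39  48]
 [167  75  74  76  68  62  61  69  72  75  75  73  63  39  49]
 [170  79  77  72  73  75  73  73  73  73  74  72  65  42  50]
 [181  90  71  67  68  74  73  69  73  69  75  71  65  44  50]
 [230 185  75  43  54  57  57  61  56  55  59  55  59  49  49]]
[[ 41  40  42  41  43  41  40  43  38  43  33  28 123 235 244]
 [ 42  30  30  32  30  31  31  29  32  31  26  26  97 223 243]
 [ 40  32  37  38  38  38  35  40  39  38  40  40  55 167 238]
 [ 40  37  64  67  70  71  67  69  68  69  66  66  70 136 236]
 [ 40  42  69  75  74  74  75  76  74  76  74  76  74 144 236]
 [ 40  39  67  71  72  73  70  78  73  72  74  75  75 151 237]
 [ 37  40  63  73  73  71  77  76  74  72  63  70  75 157 238]
 [ 39  43  66  71  71  74  72  73  73  68  45  66  76 167 238]
 [ 38  38  68  74  70  66  71  72  68  50  36  65  76 171 239]
 [ 34  40  70  72  61  46  55  52  42  31  42  70  79 180 242]
 [ 13  36  69  77  67  46  35  31  30  39  64  76  80 187 242]
 [ 29  43  66  73  76  69  62  53  58  65  73  73  81 192 242]
 [155 114  74  74  74  74  72  71  73  73  73  70  84 194 242]
 [239 212 119 110 108 111 109 110 112 111 111 109 119 204 242]
 [242 239 228 228 227 227 227 227 226 227 228 228 228 236 244]]
```

View pics/c1.png

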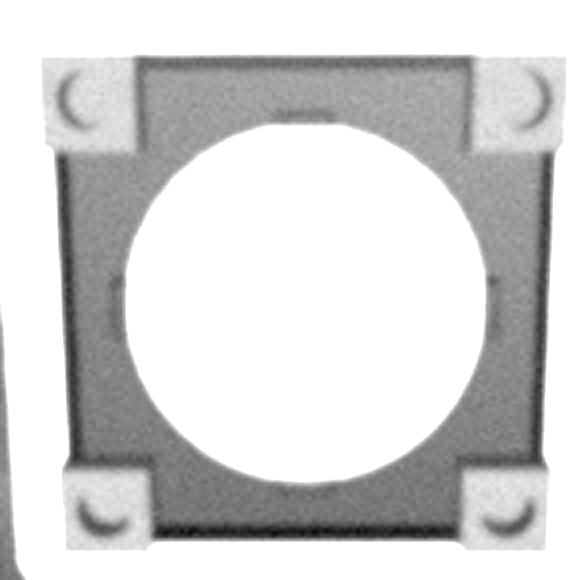

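The enlarged crop shows the post tops as bright squares, with outer corners at crop pixels (42,58), (565,58), (546,549), (64,549).

```bash
python3 - <<'E'
from h import *
f=np.load("w1.npz");p=f['p'];i=dict(intrinsics=f['K'],world_from_camera=f['T'])
H,S,V=cv2.split(cv2.cvtColor(p,cv2.COLOR_RGB2HSV))
c=np.array([(42,58),(565,58),(546,549),(64,549)],float)/4-.375+[200,115]
w=cast(i,c,86)[:,:2];print(w.round(1),w.mean(0))
for k in range(4):
    e=w[(k+1)%4]-w[k];print(np.hypot(*e).round(1),np.degrees(np.arctan2(e[1],e[0])).round(1))
m=((H<8)|(H>172))&(S>150);m[:,:360]=0;m[:,415:]=0
b=rect(i,blobs(m)[0],104);print("red",b,np.linalg.norm(np.array(b[0])-w.mean(0)))
E
```

```text
[[ 538.3 -220.1]
 [ 520.8 -352.3]
 [ 388.9 -335.4]
 [ 406.5 -202.2]] [ 463.60484008 -277.49696799]
133.3 -97.5
133.0 172.7
134.4 82.5
133.0 -7.8
red ((448.7027282714844, -393.2239990234375), (33.99089813232422, 35.52511978149414), 39.65097427368164) 116.68255502839686
```

```bash
python3 -m handwheel '-.2 1 0 0 0;-.2 1 0 0 0;0 1 0 0 0;0 1 0 0 0;0 1 0 0 0;0 1 0 0 0;0 1 0 0 0;0 1 0 0 0;0 1 0 0 0;0 1 0 0 0;0 1 0 .5 0;0 1 0 .5 0' | head -3;  python3 -m handwheel '0 .8 0 1 0;0 .8 0 1 0;0 .8 0 1 0;0 .8 0 1 0;0 .3 0 1 0;0 .2 0 1 0;0 0 0 1 0;0 0 0 1 0;0 0 0 1 0;0 0 0 1 0;0 0 0 1 0;0 0 0 1 0'|head -3; python3 -m handwheel '0 0 0 1 0;0 0 0 1 0;0 0 0 1 0;0 0 0 1 0;0 0 0 1 0;0 0 0 1 0;0 0 0 1 0;0 0 0 1 0;.1 0 0 1 0;.1 0 0 1 0;.1 0 0 1 0;.1 0 0 1 0'|head -3;python3 -m handwheel '0 0 0 .4 0;0 0 0 0 0;0 0 0 0 0'|head -3
python3 - <<'E'
from h import *
i=camera_info("wrist");p,d=camera("wrist");cv2.imwrite("pics/w2.png",p[:,:,::-1]);np.savez("w2.npz",p=p,d=d,K=i["intrinsics"],T=i["world_from_camera"])
H,S,V=cv2.split(cv2.cvtColor(p,cv2.COLOR_RGB2HSV))
m=(H>100)&(H<125)&(S>120);m[260:]=0
c=blobs(m,500)[0];b=rect(i,c,38);print(b)
k=cv2.approxPolyDP(c,12,True);w=cast(i,k[:,0].astype(float),38);print(k[:,0].tolist(),w.round(0).tolist())
x,y,ww,hh=cv2.boundingRect(c)
hm=np.zeros(m.shape,np.uint8);hm[:260]=(V<60)[:260];pm=np.zeros_like(hm);cv2.fillPoly(pm,[cv2.convexHull(c)],1);pm=cv2.erode(pm,np.ones((9,9)))
for q in blobs(hm*pm,100)[:2]:print("handle",cv2.minAreaRect(q),rect(i,q,72))
E
```

```text
clock: 2.4
eef_pos: [443.5, 198.5, 253.5]
eef_rot: [-3.142, -0.0, -0.045]
clock: 3.4
eef_pos: [444.4, 344.4, 253.3]
eef_rot: [-3.142, 0.0, 1.005]
clock: 4.4
eef_pos: [460.6, 344.3, 253.3]
eef_rot: [-3.141, 0.0, 2.052]
clock: 4.65
eef_pos: [460.2, 344.7, 253.3]
eef_rot: [-3.141, 0.0, 2.082]
((464.8541564941406, 347.4870910644531), (140.40451049804688, 141.09442138671875), 33.29295349121094)
[[337, 124], [220, 134], [234, 243], [342, 236]] [[483.0, 442.0, 38.0], [370.0, 366.0, 38.0], [446.0, 254.0, 38.0], [560.0, 329.0, 38.0]]
handle ((282.7850646972656, 189.63450622558594), (69.33609008789062, 13.194771766662598), 85.51539611816406) ((463.8468933105469, 348.57598876953125), (14.863226890563965, 78.0857925415039), 33.549232482910156)
```

View pics/w2.png

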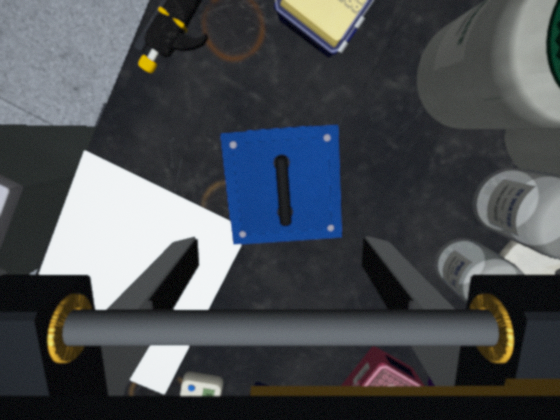

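Cover at about (464,348), yaw 33.5°. The handle (283,190) agrees with the outline, and its size checks out. Now I'll descend and grip.

```bash
python3 -m handwheel '.1 .08 -.2 .5 0;0 0 -.5 .35 0;0 0 -.7 0 0;0 0 -.8 0 0;0 0 -.8 0 0;0 0 -.8 0 0;0 0 -.6 0 0;0 0 -.4 0 0;0 0 -.25 0 0;0 0 -.15 0 0;0 0 0 0 0;0 0 0 0 0'
python3 -m handwheel '0 0 0 0 1;0 0 0 0 1;0 0 0 0 1;0 0 0 0 1;0 0 0 0 1;0 0 0 0 1;0 0 0 0 1;0 0 0 0 1;0 0 0 0 1;0 0 0 0 1' 45
```

```text
clock: 5.7
eef_pos: [464.3, 348.9, 46.3]
eef_rot: [3.141, 0.0, 2.158]
wrist_force: [-0.3, 0.3, -0.7]
finger_gap: 93.8
finger_force: 0.0
clock: 6.53
eef_pos: [463.9, 348.8, 45.4]
eef_rot: [-3.142, -0.0, 2.158]
wrist_force: [-0.5, 0.1, -0.4]
finger_gap: 30.6
finger_force: 0.0
```

```bash
python3 -m handwheel '0 0 0 0 1;0 0 0 0 1;0 0 0 0 1;0 0 0 0 1;0 0 0 0 1;0 0 0 0 1;0 0 0 0 1;0 0 0 0 1' 45
```

```text
clock: 7.2
eef_pos: [463.8, 348.7, 45.4]
eef_rot: [-3.141, 0.0, 2.158]
wrist_force: [-1.4, -0.1, 0.0]
finger_gap: 13.6
finger_force: 45.0
```

```bash
python3 -m handwheel '0 0 .2 0 1;0 0 .4 0 1;0 0 .6 0 1;0 0 .6 -.5 1;0 0 .6 -1 1;0 0 .6 -1 1;0 0 .6 -1 1;0 0 .6 -1 1;0 0 .5 -1 1;-.1 0 .3 -1 1;-.1 0 0 -1 1;0 0 0 -1 1'
python3 -m handwheel '0 0 0 -1 1;0 0 0 -1 1;0 0 0 -1 1;0 0 0 -1 1;0 0 0 -1 1;0 0 0 -1 1;0 0 0 -1 1;0 0 0 -1 1;0 0 0 -1 1;0 -.2 0 -1 1;0 -.4 0 -1 1;0 -.6 0 -1 1'
python3 -m handwheel '0 -.8 0 -1 1;0 -.8 0 -1 1;0 -.8 0 -1 1;0 -.8 0 -1 1;0 -.8 0 -1 1;0 -.8 0 -.7 1;0 -.8 0 0 1;0 -.8 0 0 1;0 -.8 0 0 1;0 -.8 0 0 1;0 -.8 0 0 1;0 -.8 0 0 1'
```

```text
clock: 8.2
eef_pos: [455.6, 348.9, 246.9]
eef_rot: [3.14, -0.001, 1.412]
wrist_force: [-0.1, -0.1, -3.1]
finger_gap: 13.7
finger_force: 45.0
clock: 9.2
eef_pos: [455.5, 301.1, 245.5]
eef_rot: [-3.141, 0.0, 0.367]
wrist_force: [0.9, 0.3, -2.7]
finger_gap: 13.8
finger_force: 45.0
clock: 10.2
eef_pos: [455.5, -84.8, 246.0]
eef_rot: [3.141, -0.001, -0.128]
wrist_force: [1.0, -0.7, -1.9]
finger_gap: 13.7
finger_force: 45.0
```

```bash
python3 -m handwheel '0 -.8 0 0 1;0 -.8 0 0 1;.1 -.8 -.2 0 1;.1 -.8 -.3 -.03 1;0 -.6 -.3 0 1;0 -.5 -.3 0 1;0 -.3 -.3 0 1;0 -.2 -.2 0 1;0 -.02 0 0 1;0 0 0 0 1;0 0 0 0 1;0 0 0 0 1'
python3 - <<'E'
from h import *
s=read_state();print(s['eef_pos'],s['eef_rot'])
i=camera_info("wrist");p,d=camera("wrist");cv2.imwrite("pics/w3.png",p[:,:,::-1]);np.savez("w3.npz",p=p,d=d,K=i["intrinsics"],T=i["world_from_camera"],pos=s['eef_pos'])
E
```

```text
clock: 11.2
eef_pos: [464.3, -275.3, 182.4]
eef_rot: [3.141, -0.001, -0.13]
wrist_force: [-0.7, 0.4, -2.4]
finger_gap: 13.6
finger_force: 45.0
[ 464.31074631 -275.34446541  182.38549647] [ 3.14111045e+00 -1.23789915e-03 -1.29747292e-01]
```

View pics/w3.png

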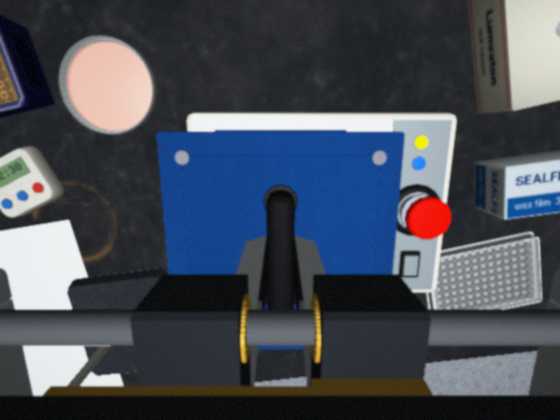

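The held cover's pin heads show at (181,158) and (379,157), and the button at (428,217). I'll use them to get the cover's pose relative to the tool.

```bash
python3 - <<'E'
from h import *
f=np.load("w3.npz");p=f['p'];i=dict(intrinsics=f['K'],world_from_camera=f['T'])
H,S,V=cv2.split(cv2.cvtColor(p,cv2.COLOR_RGB2HSV))
pts=[]
for u,v in ((181,158),(379,157)):
    m=np.zeros(S.shape,bool);m[v-12:v+13,u-12:u+13]=(S<110)[v-12:v+13,u-12:u+13]
    M=cv2.moments(blobs(m,15)[0]);pts.append((M['m10']/M['m00'],M['m01']/M['m00']))
ztop=f['pos'][2]-45.4+38
w=cast(i,pts,ztop)[:,:2];e=w[0]-w[1];a=np.arctan2(e[1],e[0])-np.pi/2
c=w.mean(0)-56*np.array([np.cos(a),np.sin(a)])
print(pts,w,"len",np.hypot(*e),"yaw",np.degrees(a),"centre",c,"depth",[f['d'][int(v),int(u)] for u,v in pts])
m=((H<8)|(H>172))&(S>150);m[:,:395]=0;m[:,460:]=0
print("red",rect(i,blobs(m)[0],104))
print("move units",(np.array([463.6,-277.5])-c)/40,"yaw",(-7.6-np.degrees(a))/5)
E
```

```text
[(181.49, 157.13), (378.8781838316722, 157.2768549280177)] [[ 525.83735897 -226.61075966]
 [ 511.46030026 -336.68047858]] len 111.00469738177662 yaw -7.441715456897515 centre [ 463.1205105  -274.39263517] depth [np.float32(183.19481), np.float32(183.46164)]
red ((449.5308532714844, -393.7353820800781), (36.2640495300293, 35.460227966308594), 89.53276824951172)
move units [ 0.01198724 -0.07768412] yaw -0.03165690862049697
```

```bash
python3 -m handwheel '.02 -.07 -.2 0 1;0 0 -.3 0 1;0 0 -.3 0 1;0 0 -.2 0 1;0 0 -.15 0 1;0 0 -.1 0 1;0 0 -.05 0 1;0 0 -.05 0 1;0 0 -.05 0 1;0 0 0 0 1'
python3 -m handwheel '0 0 -.05 0 1;0 0 -.05 0 1;0 0 0 0 1;0 0 0 0 1'
```

```text
clock: 12.08
eef_pos: [464.7, -278.8, 125.4]
eef_rot: [-3.142, 0.0, -0.131]
wrist_force: [-0.2, -0.0, -3.0]
finger_gap: 13.4
finger_force: 45.0
clock: 12.42
eef_pos: [464.6, -278.8, 121.4]
eef_rot: [-3.142, 0.0, -0.131]
wrist_force: [1.0, 0.6, -2.6]
finger_gap: 13.7
finger_force: 45.0
```

```bash
python3 -m handwheel '0 0 -.03 0 1;0 0 -.02 0 1;0 0 0 0 1;0 0 0 0 1'; python3 -m handwheel '0 0 -.03 0 1;0 0 0 0 1;0 0 0 0 1'
```

```text
clock: 12.75
eef_pos: [464.7, -278.9, 119.5]
eef_rot: [3.142, -0.0, -0.131]
wrist_force: [0.1, -0.3, -1.8]
finger_gap: 13.7
finger_force: 45.0
clock: 13.0
eef_pos: [464.7, -278.9, 119.4]
eef_rot: [3.141, -0.001, -0.131]
wrist_force: [-5.5, 3.0, 11.2]
finger_gap: 13.7
finger_force: 45.0
```

```bash
python3 -m handwheel '0 0 0 0 .5;0 0 0 0 .5;0 0 0 0 .5;0 0 0 0 .5;0 0 0 0 .5;0 0 0 0 .5;0 0 .1 0 .5;0 0 .3 0 .5;0 0 .5 0 .5;0 0 .5 0 .5;0 0 .4 0 .5;0 0 .2 0 .5'
python3 - <<'E'
from h import *
s=read_state()
i=camera_info("wrist");p,d=camera("wrist");cv2.imwrite("pics/w4.png",p[:,:,::-1])
H,S,V=cv2.split(cv2.cvtColor(p,cv2.COLOR_RGB2HSV))
K,T=np.array(i["intrinsics"]),np.array(i["world_from_camera"])
m=(H>100)&(H<125)&(S>120);m[:,410:]=0
c=max(blobs(m,500),key=cv2.contourArea);print(rect(i,c,112))
pm=np.zeros(S.shape,np.uint8);cv2.drawContours(pm,[c],-1,1,-1);pm=cv2.erode(pm,np.ones((7,7)))
v,u=np.nonzero(pm&m&(d>0));q=np.c_[(u-K[0,2])/K[0,0]*d[v,u],(v-K[1,2])/K[1,1]*d[v,u],d[v,u]]@T[:3,:3].T+T[:3,3]
A=np.c_[q[:,:2]-q[:,:2].mean(0),np.ones(len(q))];print("plane slope,z",np.linalg.lstsq(A,q[:,2],rcond=None)[0],np.median(q[:,2]))
m=((H<8)|(H>172))&(S>150);m[:,:360]=0;m[:,480:]=0
print("red",rect(i,blobs(m)[0],104),s['eef_pos'])
E
```

```text
clock: 14.0
eef_pos: [465.2, -279.2, 200.7]
eef_rot: [3.14, -0.003, -0.131]
wrist_force: [0.5, -0.0, -0.4]
finger_gap: 47.0
finger_force: 0.0
((464.0400695800781, -277.98834228515625), (136.06321716308594, 138.6396942138672), 82.54361724853516)
plane slope,z [-5.52261984e-03  1.24402216e-04  1.14233273e+02] 113.88779529285088
red ((448.8968811035156, -394.3696594238281), (34.88631820678711, 36.04740905761719), 7.885255336761475) [ 465.16704275 -279.1877016   200.65697263]
```

View pics/w4.png

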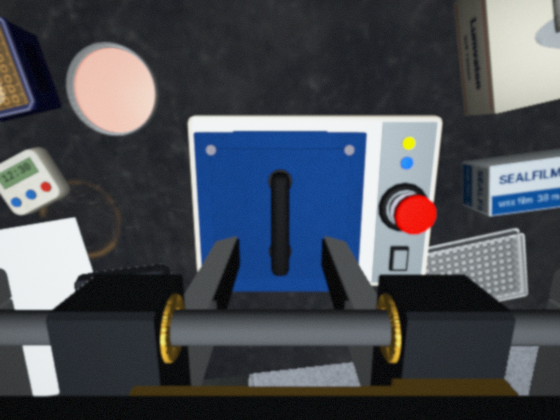

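Cover sits level at the seated height (about 112–114 mm at its top), centred on the tray. The red cap is at (413,213). Next, the button.

```bash
python3 -m handwheel '-.1 -.5 0 0 1;-.1 -.8 0 0 1;-.1 -.8 0 0 1;-.1 -.6 0 0 1;0 -.18 -.2 0 1;0 0 -.3 0 1;0 0 -.3 0 1;0 0 -.3 0 1;0 0 -.2 0 1;0 0 -.2 0 1;0 0 -.2 0 1;0 0 -.1 0 1'; python3 -m handwheel '0 0 -.1 0 1;0 0 -.1 0 1;0 0 0 0 1;0 0 0 0 1'
```

```text
clock: 15.05
eef_pos: [448.6, -393.5, 125.1]
eef_rot: [-3.141, 0.001, -0.13]
wrist_force: [-0.2, 0.2, -0.7]
finger_gap: 0.6
finger_force: 0.0
clock: 15.38
eef_pos: [448.7, -394.1, 118.3]
eef_rot: [3.142, -0.0, -0.131]
wrist_force: [0.3, -0.2, 1.1]
finger_gap: 0.2
finger_force: 0.0
```

```bash
python3 -m handwheel '0 0 -.1 0 1;0 0 -.1 0 1;0 0 -.1 0 1;0 0 0 0 1;0 0 0 0 1' | sed -n '2p;4p'; python3 -m handwheel '0 0 -.05 0 1;0 0 -.05 0 1;0 0 -.05 0 1;0 0 0 0 1;0 0 0 0 1'| sed -n '2p;4p'
```

```text
eef_pos: [448.6, -394.0, 105.9]
wrist_force: [0.3, 0.4, -0.8]
eef_pos: [448.8, -394.2, 100.4]
wrist_force: [0.2, -0.5, 2.3]
```

```bash
python3 -m handwheel '0 0 -.05 0 1;0 0 -.03 0 1;0 0 0 0 1;0 0 0 0 1'| sed -n '2p;4p'; python3 -m handwheel '0 0 -.02 0 1;0 0 0 0 1;0 0 0 0 1'| sed -n '2p;4p'
```

```text
eef_pos: [448.8, -394.2, 97.2]
wrist_force: [1.6, -1.2, 4.0]
eef_pos: [448.7, -394.1, 96.4]
wrist_force: [2.4, -1.5, 4.8]
```

```bash
python3 -m handwheel '0 0 -.01 0 1;0 0 0 0 1;0 0 0 0 1'; python3 -m handwheel '0 0 0 0 1;0 0 0 0 1'
```

```text
clock: 17.05
eef_pos: [448.8, -394.2, 96.3]
eef_rot: [3.141, -0.001, -0.131]
wrist_force: [0.1, 0.5, 7.4]
finger_gap: 0.5
finger_force: 3.3
clock: 17.22
eef_pos: [448.8, -394.2, 96.2]
eef_rot: [3.141, -0.001, -0.131]
wrist_force: [0.0, 0.3, 6.5]
finger_gap: 0.1
finger_force: 3.3
```

At the halfway stop: about 7 N, above the 4 N spring and below the 10 N threshold. I'll hold for about 1.6 s, then press fully.

```bash
python3 -m handwheel '0 0 0 0 1;0 0 0 0 1;0 0 0 0 1;0 0 0 0 1;0 0 0 0 1;0 0 0 0 1;0 0 0 0 1;0 0 0 0 1;0 0 0 0 1;0 0 0 0 1;0 0 0 0 1;0 0 0 0 1'; python3 -m handwheel '0 0 0 0 1;0 0 0 0 1;0 0 0 0 1;0 0 0 0 1;0 0 -.05 0 1;0 0 -.05 0 1;0 0 -.03 0 1;0 0 0 0 1;0 0 0 0 1'
```

```text
clock: 18.22
eef_pos: [448.8, -394.2, 96.2]
eef_rot: [3.141, -0.0, -0.131]
wrist_force: [0.8, -1.0, 7.4]
finger_gap: 0.3
finger_force: 3.3
clock: 18.97
eef_pos: [448.9, -394.3, 91.7]
eef_rot: [3.141, -0.001, -0.131]
wrist_force: [-1.3, 1.6, 12.7]
finger_gap: 0.4
finger_force: 6.5
```

```bash
python3 -m handwheel '0 0 -.02 0 1;0 0 0 0 1;0 0 0 0 1'| sed -n '2p;4p'; python3 -m handwheel '0 0 -.02 0 1;0 0 0 0 1;0 0 0 0 1;0 0 0 0 1'| sed -n '2p;4p'
```

```text
eef_pos: [448.9, -394.3, 91.1]
wrist_force: [-1.5, 1.8, 13.7]
eef_pos: [449.1, -394.4, 90.9]
wrist_force: [-3.7, 4.0, 20.4]
```

Hard stop reached at 20 N. I'll release, retreat and check.

```bash
python3 -m handwheel '0 0 .1 0 1;0 0 .2 0 1;0 0 .3 0 1;0 0 .5 0 1;0 0 .5 0 1;0 0 .5 0 1;0 0 .5 0 1;0 0 .3 0 1;0 0 0 0 1;0 0 0 0 1;0 0 0 0 1;0 0 0 0 1'
python3 - <<'E'
from h import *
p,d=camera("wrist");cv2.imwrite("pics/w5.png",p[:,:,::-1])
q,_=camera("top");q=q[180:260,150:400];q=cv2.resize(q,(560,179),interpolation=cv2.INTER_CUBIC)
cv2.imwrite("pics/end.png",np.vstack([p,q])[:,:,::-1])
i=camera_info("wrist");H,S,V=cv2.split(cv2.cvtColor(p,cv2.COLOR_RGB2HSV))
m=((H<8)|(H>172))&(S>150);m[:,:200]=0;m[300:]=0
c=blobs(m)[0];print(rect(i,c,104))
x,y,w,h=cv2.boundingRect(c);K,T=np.array(i["intrinsics"]),np.array(i["world_from_camera"]);u,v=x+w//2,y+h//2;z=d[v,u]
print("cap z",(T[:3,:3]@(np.linalg.inv(K)@[u,v,1]*z)+T[:3,3]))
E
```

```text
clock: 20.55
eef_pos: [448.3, -393.7, 203.5]
eef_rot: [-3.14, 0.002, -0.131]
wrist_force: [-0.2, -0.3, -0.6]
finger_gap: 0.8
finger_force: 0.0
((449.1991882324219, -394.8497619628906), (34.45337677001953, 33.868045806884766), 37.31348419189453)
cap z [ 448.85383086 -394.60967242  104.10566817]
```

View pics/end.png

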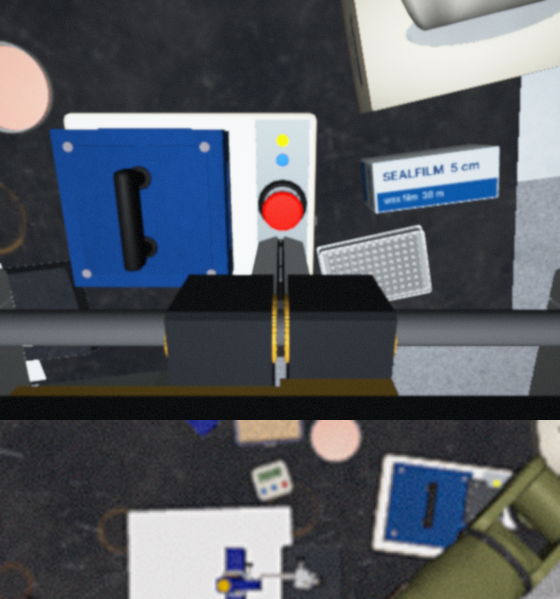

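The view shows the cover seated on the tray at (140,205), the button back up at 104 mm (282,211), and the bystanders where they were.

```bash
python3 -c "from cell import *; print(sign_off())"
```

```text
the job is handed in; nothing more can be done
None
```

The shade cover is seated on the imager's tray and released. The button was held at halfway for over 1.5 s, pressed to the hard stop and came back up; the job was handed in at about 21 s on the robot's clock.

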